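# Load a strap into the drill jig

### The job

The loose steel strap on the bed of the drill jig is ready for its second hole. With the fingertips only, push it flat against the jig's long fence, then slide it along, keeping it against the fence all the way, in under the drill bush until it is fully home in the corner against the end stop, and last swing the latch arm all the way round so that it lies close behind the strap. Never grip the strap or lift it off the bed, and leave the other things lying about where they are.

Things in the scene. Friction and masses are not known exactly. Their poses are not given: they have to be found in the camera images.
- jig: drill jig bolted to the bench: dark steel base plate 170 (x) x 280 (y) x 12 mm; its top, the bed, is at z = 12 mm. Origin: centre of its underside, z up. An aluminium fence runs along y over the whole far side: inner face at x = 60 mm, 25 mm thick, top z = 28 mm. Bolt heads, top z = 20 mm, at (-68, +-122) mm; dowels, 6 mm across, top z = 22 mm, at (-4, 51) and (-58, 40) mm stop the latch.
- corner (a point): inner corner of the jig at bed level: (60, 118, 12) mm in the jig's frame, axes as the jig's. Here the fence meets the end stop, whose inner face is at jig y = 118 mm (x = 0 to 60, top z = 28 mm). A strap that is fully home has its origin 20 mm short of this point in x and 35 mm in y, that is at jig (40, 83, 12) mm, and its rear end face at jig y = 48 mm; bed behind and beside that end is open.
- bush (a point): top centre of the round steel drill bush, 25 mm across, at jig (40, 99, 44) mm. It sits in the aluminium bush plate that bridges the corner pocket: jig x = 2 to 83, y = 82 to 116, z = 28 to 38 mm (6 mm clear above a strap). The plate's near leg, jig x = 2 to 17.5, y = 79 to 118 mm, round at its front, leaves 42.5 mm to the fence for the 40 mm strap.
- strap: the work: flat bright steel strap 40 (x) x 70 (y) x 10 mm, 0.15 to 0.28 kg, loose on the jig's bed, 85 to 170 mm short of home along y, about 10 to 28 mm off the fence, turned up to 0.25 rad. One 10 mm hole near its rear end (19 mm to -y of the middle); its +y end goes into the pocket first. Origin: centre of its underside; y along its length, z up.
- latch (a joint): angle of the jig's latch arm, hinged about an upright axis at point pivot. 0 = closed (end of travel): the arm points along the jig's +x and lies 0.4 mm behind a strap that is home. It opens clockwise seen from above, to 2.75 rad: at angle a the arm points along (cos a, -sin a) in the jig's frame. Starts at 2.1 to 2.6 rad (pointing to the robot); stays where left, friction 0.04 N m.
- pivot (a point): hinge axis of the latch at bed level, jig (-30, 38.6, 12) mm, axes as the jig's; screw head 27 mm above the bench. The arm is a bright steel bar 18 mm wide, reaching 75 mm from the axis to its round nose, from z = 13.5 to 21.5 mm in the jig's frame. To close, it sweeps counter-clockwise over the open bed: first towards the jig's -y, then +x, then +y.
- latch_knob (a point): middle of the black upright knob on the latch arm: 56 mm from the hinge axis, 13 mm across, rising from the bar at z = 21.5 to 48 mm in the jig's frame; this point is at z = 34.5 mm.
- done_a: finished strap, same size as the work but with two holes, lying on the bench at the jig's -y end; leave it. Origin: centre of its underside.
- done_b: second finished strap with two holes, next to it; leave it. Origin: centre of its underside.
- bolt: short hexagon bolt with nut, 18 x 56 x 16 mm, lying on the near +y part of the jig's bed; leave it.
- lube: upright orange spray can, 54 mm across, 174 mm high, on the bench beyond the jig's +y end; leave it. Origin: centre of its base.
- spanner: open-ended spanner, 37 x 202 x 6 mm, on the bench between robot and jig; leave it.
- pencil: green pencil, 112 mm long, 7 mm thick, on the bench by the jig's +y end; leave it.
- pliers: pliers with red handles, 61 x 178 x 12 mm, on the bench by the jig's near -y corner; leave them.

How it is judged:
By the outcome, as a careful person would: the job done as asked, in the order asked, and still so for the second after the job is handed in, with the robot touching nothing.
It also fails if it takes over 58 s, if anything falls off the work surface, if the arm or the gripper's body presses on something with over 40 N, if the wrist force passes 120 N, or if a joint passes its speed limit or range.

### The arm

A 6-joint arm with a two-finger parallel gripper is mounted at the origin on a cart in front of the work surface, level with it; the furniture and walls round the work are solid. World frame = base frame: x ahead of the robot, y to its left, z up, the work surface at z = 0. Lengths are in m, angles in degrees, forces in N, time in s.
With the tool pointing down it reaches from about 0.35 to 0.875 m from the base axis. Payload 4.2 kg.
Tool frame: the origin (TCP) lies midway between the tips of the shut fingers; the grasp point (between the pads) lies 19 mm behind it; z points along the fingers, y is the line along which they close (so a half turn about z gives the same grasp; the last joint's range is limited). The gripper opens to 87 mm and grips with 3 to 60 N. Pads are 19 mm wide; open, the fingers measure 117 mm over their backs; the gripper's body (75 mm by 190 mm) begins 51 mm behind the grasp point.
Start: joints at [-48.381, 22.042, 0.453, 0, -68.411, -14.817], TCP at [0.282, -0.558, 0.223] pointing down, gripper open.
Joint ranges: [-179.83, 179.83], [-69.29, 118.12], [-61.27, 80.66], [-181.25, 117.63], [-171.15, -9.14], [-177.46, 177.46]. Speed limits (degrees/s): [159.86, 159.86, 180, 180, 180, 180].

### API

Orientations are given as [roll, pitch, yaw] about the fixed x, y, z axes, in that order (R = Rz(yaw) Ry(pitch) Rx(roll)).
In Python, from workcell import env gives the robot as it stands. The module is installed in compiled form; this text tells all that it offers. Calls block until the motion is done:
- env.goto(position, orientation): joint-space move of the TCP to a pose.
- env.move_straight(position, rotation=None, rate=0.15, force_limit=None): straight line of the TCP; rotation=None keeps the orientation; rate is the mean speed in m/s. With force_limit (N) it stops when the force on the tool has changed by that much, and returns True; else False.
- env.set_joints(angles): joint-space move.
- env.gripper_to(opening, grasp_force=None): opening from 0.0 (shut) to 1.0 (fully open); grasp_force is the grip in N (None keeps the last); returns when the fingers have stopped.
- env.dwell(seconds).
- env.inverse_kinematics(position, orientation): joint angles nearest the present ones, or None.
- env.read_state(): the state.
- env.grab_frame(name): name is "scene" or "side" or "wrist"; returns a dict with "image" (384x512x3 uint8, blue, green, red), "fx", "fy", "cx", "cy" (pixels), "D" ([k1, k2, p1, p2, k3] as OpenCV has them; the pictures are not rectified), "position" and "orientation" of the camera in the world. Camera axes: x right, y up, looking along -z (the intrinsics and any distortion apply to the point x, -y, -z); pixel columns grow to the right and rows downward; lengths in m; the calibration is good to about 2 mm. A picture is of the moment at which its call begins. There is no depth.
A pose or a line that the arm cannot do raises env.Unreachable and nothing moves.
- env.close_job(): hands the job in; it is judged then, once.
Trained networks look in a picture, given as the dict that the camera call returned (one of the last four; its "shot" number tells which), for a name from the list of things; names that differ only in an ending like _2 or _b are one class to them, and where a whole thing is asked for, a point or a joint stands for the part that bears it (a point fixed in the world has none). Each returns a list of dicts, best first, with "score" (0 to 1); they miss things now and then, are a little off and sometimes report something else, mostly with a low value. They report only what shows in the picture. A call takes as long as a camera call.
- env.search_frame(picture, thing): "xyz" ([x, y, z] in m, in world coordinates, good to about 4 mm: the middle of the surface that is visible of it).
- env.trace(picture, thing): "mask" (384x512 bool, what is visible of it).
The state is a dict: "clock": time; "joint_positions": joint angles; "qvel": joint speeds; "joint_torque": joint torques, N m; "position": TCP position; "tool_rot": TCP orientation; "force": force on the tool from outside, world axes, zero at the start; "wrist_torque": the same for the moment, N m; "opening": opening from 0.0 (shut) to 1.0 (fully open); "finger_force": force on a finger pad.
Only numpy, scipy, OpenCV 4.12 (cv2) and the standard library are available. Lean on these libraries where they do the work, as an engineer would, in place of code of your own. Each camera call takes 0.05 s, during which the arm holds its last target. There are 200 camera calls.

## Working session

There is one attempt and no reset: what is moved stays moved. The work goes in short steps, each a Python script; the robot and the scene stay as the last script left them, time stands still between calls to the robot, and variables do not carry over. Pictures are saved under pics/ and viewed, at most 10 in all, crops included, and the job is handed in when it is done.

```bash
mkdir -p pics; cat > h.py <<'E'
import numpy as np, cv2
from scipy.spatial.transform import Rotation as R
from workcell import env
def rmat(o): 
    o=np.array(o,float); return R.from_euler('xyz',o,degrees=True).as_matrix() if o.shape==(3,) else o
def K(f): return np.array([[f['fx'],0,f['cx']],[0,f['fy'],f['cy']],[0,0,1.]])
def proj(f,P):
    p=(np.atleast_2d(P)-np.array(f['position']))@rmat(f['orientation'])
    p=p*[1,-1,-1]
    return cv2.projectPoints(p.reshape(-1,1,3),np.zeros(3),np.zeros(3),K(f),np.array(f['D'],float))[0].reshape(-1,2)
def ray(f,uv):
    n=cv2.undistortPoints(np.array(uv,float).reshape(-1,1,2),K(f),np.array(f['D'],float)).reshape(-1,2)
    d=np.c_[n[:,0],-n[:,1],-np.ones(len(n))]@rmat(f['orientation']).T
    return np.array(f['position']),d
def onz(f,uv,z):
    o,d=ray(f,uv); return o+d*((z-o[2])/d[:,2])[:,None]
E
python3 - <<'E'
from h import *
s=env.read_state();print(s)
fs=[]
for n in("scene","side"):
    f=env.grab_frame(n);fs.append(f);cv2.imwrite(f'pics/{n}0.png',f['image']);print(n,f['position'],f['orientation'],f['fx'],f['D'])
    for t in("jig","strap","latch","latch_knob","bush","pivot","corner","bolt","lube","pliers","spanner"):
        try: r=env.search_frame(f,t);print(t,[(np.round(q['xyz'],3),round(q['score'],2)) for q in r[:3]])
        except Exception as e: print(t,e)
E
```

```text
{'clock': 0.0, 'joint_positions': array([-4.83792484e+01,  2.20894713e+01,  3.79699590e-01, -2.89264596e-02,
       -6.84085195e+01, -1.48160401e+01]), 'qvel': array([ 0.00161046, -0.00558992, -0.02092561,  0.14450902,  0.06432283,
       -0.0249803 ]), 'joint_torque': array([ 5.13484576e-05, -3.90662026e+01,  1.87405854e+01,  4.22001421e+00,
        1.09003848e-02, -2.03626182e-04]), 'position': array([ 0.28159163, -0.55730765,  0.22147278]), 'tool_rot': array([ 1.79878767e+02, -4.26847105e-03, -1.53205956e+02]), 'force': array([-0.99966802,  0.33561245, -1.00013288]), 'wrist_torque': array([-0.08812972, -0.01507512, -0.06679455]), 'finger_force': 0.0, 'opening': 1.0038520164118627}
scene [0.16303772 0.39382418 0.73338567] [  37.74502838    0.95521899 -137.58280673] 347.97983446546704 [0.00076575 0.         0.         0.         0.        ]
jig [(array([0.557, 0.113, 0.017]), 0.84), (array([0.5  , 0.118, 0.022]), 0.71)]
strap [(array([0.578, 0.028, 0.024]), 0.94)]
latch [(array([ 0.576, -0.104,  0.012]), 0.58), (array([0.503, 0.121, 0.021]), 0.53)]
latch_knob [(array([0.5  , 0.116, 
[... 643 characters left out ...]
4 , 0.024]), 0.7), (array([0.555, 0.13 , 0.011]), 0.69), (array([0.617, 0.3  , 0.094]), 0.28)]
latch []
latch_knob [(array([0.524, 0.185, 0.021]), 0.69), (array([0.496, 0.123, 0.027]), 0.63)]
bush [(array([0.558, 0.131, 0.013]), 0.59), (array([0.496, 0.124, 0.026]), 0.16)]
pivot [(array([0.521, 0.185, 0.023]), 0.63), (array([0.552, 0.133, 0.014]), 0.57)]
corner [(array([0.553, 0.122, 0.015]), 0.61)]
bolt [(array([0.52 , 0.185, 0.022]), 0.61), (array([0.557, 0.127, 0.014]), 0.52)]
lube [(array([0.555, 0.131, 0.013]), 0.73), (array([0.616, 0.303, 0.091]), 0.57), (array([0.495, 0.116, 0.017]), 0.18)]
pliers [(array([ 0.416, -0.124,  0.007]), 0.67)]
spanner [(array([0.426, 0.161, 0.004]), 0.78)]
```

View pics/scene0.png

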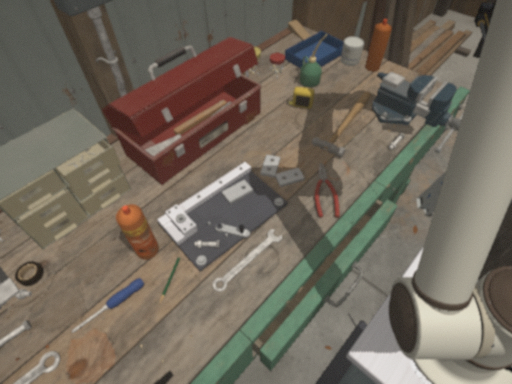

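```bash
python3 - <<'E'
from h import *
# overhead wrist view, tool y along world... 
s=env.read_state()
import itertools
for yaw in (-180,-90,0,90):
    for p in ([0.5,0.0,0.36],[0.45,0.08,0.36],[0.4,0.0,0.36]):
        q=env.inverse_kinematics(p,[180,0,yaw]); print(yaw,p,None if q is None else np.round(q,0))
f=env.grab_frame('wrist'); print(f['position'],f['orientation'],f['fx'],s['position'])
E
```

```text
-180 [0.5, 0.0, 0.36] [  19.    6.   -2.   -0.  -82. -109.]
-180 [0.45, 0.08, 0.36] [  31.    1.   -7.   -0.  -82. -121.]
-180 [0.4, 0.0, 0.36] [  24.   -5.  -13.   -0.  -82. -114.]
-90 [0.5, 0.0, 0.36] [ 19.   6.  -2.   0. -82. -19.]
-90 [0.45, 0.08, 0.36] [ 31.   1.  -7.   0. -82. -31.]
-90 [0.4, 0.0, 0.36] [ 24.  -5. -13.   0. -82. -24.]
0 [0.5, 0.0, 0.36] [ 19.   6.  -2.   0. -82.  71.]
0 [0.45, 0.08, 0.36] [ 31.   1.  -7.   0. -82.  59.]
0 [0.4, 0.0, 0.36] [ 24.  -5. -13.   0. -82.  66.]
90 [0.5, 0.0, 0.36] [ 19.   6.  -2.   0. -82. 161.]
90 [0.45, 0.08, 0.36] [ 31.   1.  -7.   0. -82. 149.]
90 [0.4, 0.0, 0.36] [ 24.  -5. -13.   0. -82. 156.]
[ 0.21177015 -0.59351562  0.38390075] [-1.67991813e+01  3.58435724e-02  1.16755369e+02] 326.9978624274933 [ 0.2818497  -0.55782697  0.2225605 ]
```

The scene picture shows the jig around (222,215), with the fence on its far side running from (165,220) to (250,170). The strap is at (237,190), the latch knob at (232,228) and the bolt at (207,243). The spanner, pliers, pencil and can are all clear of the jig. Next I'll take close wrist views.

```bash
python3 - <<'E'
from h import *
env.goto([0.45,-0.15,0.38],[180,0,-90])
import json,pickle
out=[]
for i,p in enumerate(([0.56,0.02,0.26],[0.50,0.07,0.26])):
    env.goto(p,[180,0,-90])
    f=env.grab_frame('wrist');out.append(f)
    for t in("strap","latch","latch_knob","bush","pivot","corner","bolt"):
        r=env.search_frame(f,t);print(t,[(np.round(q['xyz'],3),round(q['score'],2)) for q in r[:3]])
    if i==0:cv2.imwrite('pics/w0.png',cv2.resize(f['image'],(800,600),interpolation=cv2.INTER_CUBIC))
pickle.dump(out,open('w.pkl','wb'))
print(env.read_state()['clock'])
E
```

```text
strap [(array([0.578, 0.024, 0.021]), 0.71)]
latch [(array([0.505, 0.119, 0.019]), 0.56)]
latch_knob [(array([0.504, 0.111, 0.022]), 0.74)]
bush [(array([0.555, 0.06 , 0.013]), 0.84)]
pivot [(array([0.556, 0.063, 0.011]), 0.61)]
corner [(array([0.555, 0.067, 0.015]), 0.98)]
bolt [(array([0.506, 0.167, 0.024]), 0.61)]
strap []
latch [(array([0.502, 0.119, 0.017]), 0.62)]
latch_knob [(array([0.501, 0.112, 0.022]), 0.87), (array([0.554, 0.077, 0.016]), 0.25)]
bush [(array([0.557, 0.071, 0.011]), 0.88)]
pivot [(array([0.556, 0.072, 0.008]), 0.59)]
corner [(array([0.553, 0.077, 0.012]), 0.73)]
bolt [(array([0.522, 0.179, 0.024]), 0.65)]
5.1
```

View pics/w0.png

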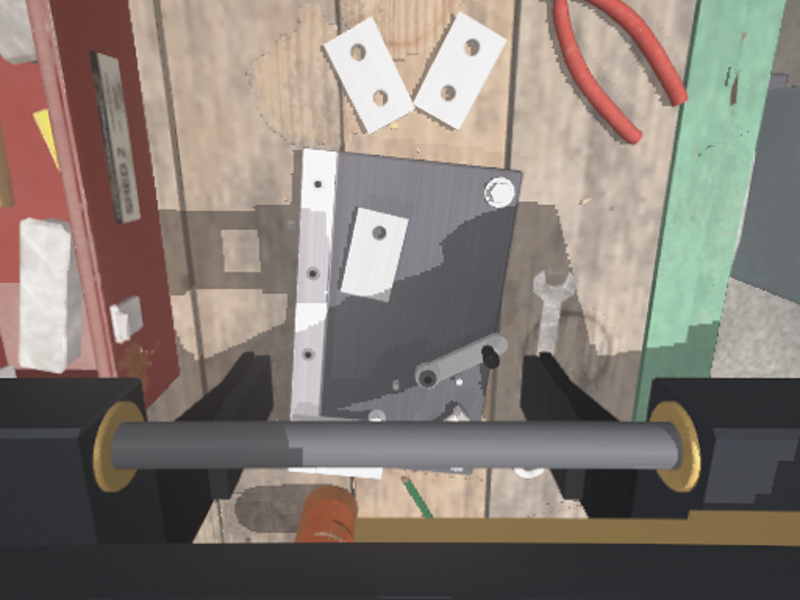

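The wrist view, at 800x600, has +x to the left and +y downward. It shows the fence from (320,150) to (305,420), the strap at (375,255), the pivot screw at (428,379) and the knob at (490,352). The dowels are at (396,385) and (460,382), the bolt head at (500,192), and the two finished straps at the top. I'll fit the jig, strap and latch from this view and check against the second one.

```bash
python3 - <<'E'
from h import *
import pickle
from scipy.optimize import least_squares
fs=pickle.load(open('w.pkl','rb'));f,g=fs
J=np.array([[85,-140,28],[60,-140,28],[-85,-140,12],[-68,-122,20],[-30,38.6,27],[-58,40,22],[-4,51,22]])/1e3
px=np.array([[303,150],[337,152],[521,172],[500,190],[428,378],[460,381],[396,383]])/1.5625
def T(p,P): 
    c,s=np.cos(p[2]),np.sin(p[2]); return np.c_[p[0]+c*P[:,0]-s*P[:,1],p[1]+s*P[:,0]+c*P[:,1],P[:,2]]
r=least_squares(lambda p:(proj(f,T(p,J))-px).ravel(),[.55,.08,0],loss='soft_l1')
print('jig',r.x,'\n',np.round(r.fun.reshape(-1,2),1))
# strap top corners
sp=np.array([[358,207],[409,217],[389,301],[340,292]])/1.5625
w=onz(f,sp,.022); c,s=np.cos(r.x[2]),np.sin(r.x[2])
inv=lambda w:np.c_[(w[:,:2]-r.x[:2])@np.array([[c,-s],[s,c]]),w[:,2]]
print('strap jig',np.round(inv(w)*1e3,1))
print('knob jig',inv(onz(f,np.array([[490,352]])/1.5625,.048))*1e3)
# second view overlay
im=cv2.resize(g['image'],(800,600),interpolation=cv2.INTER_CUBIC)
for q in proj(g,T(r.x,J)): cv2.drawMarker(im,tuple(int(v*1.5625) for v in q),(0,0,255),0,12)
for q in proj(g,w): cv2.drawMarker(im,tuple(int(v*1.5625) for v in q),(0,255,0),0,12)
cv2.imwrite('pics/w1.png',im); print(g['position'],f['position'])
E
```

```text
jig [ 0.56051674  0.09147912 -0.09839905] 
 [[-0.9 -1.4]
 [-1.1 -0.5]
 [ 1.8 -1.6]
 [ 0.3  1.2]
 [ 0.1  1.1]
 [ 0.   0.3]
 [ 0.2  2.8]]
strap jig [[  40.6 -100.1   22. ]
 [   0.4  -96.2   22. ]
 [   9.6  -26.3   22. ]
 [  50.1  -30.    22. ]]
knob jig [[-73.39046878  -0.09709006  48.        ]]
[ 0.50059788 -0.00899855  0.42199407] [ 0.56108952 -0.06025342  0.42232789]
```

View pics/w1.png

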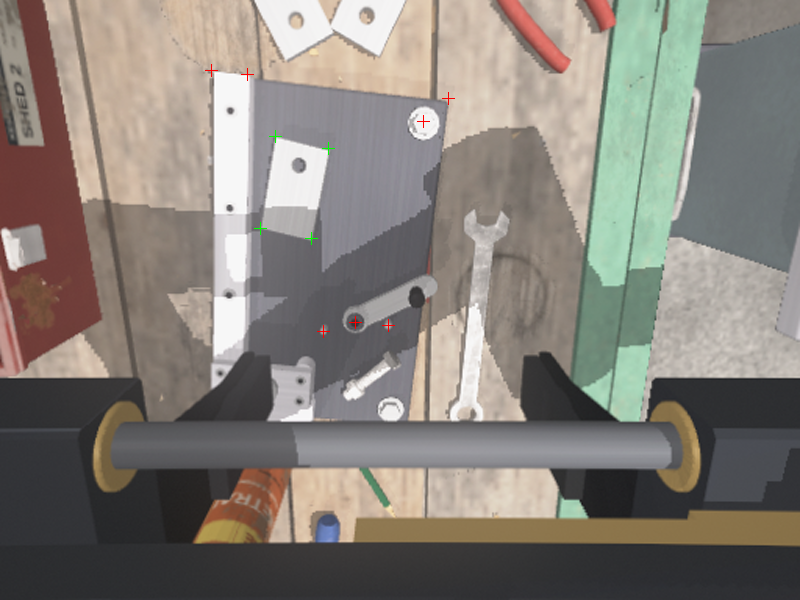

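The second view agrees to about 1–2 mm: red marks fall on the screw, dowels and bolt head, and green marks on the strap corners. So the jig is at (0.5605, 0.0915) with yaw −0.098. In the jig frame the strap is at (25,−63) and turned −0.135, and the latch is at about 2.4 rad. Next I'll push the strap against the fence with both fingertips.

```bash
cat >> h.py <<'E'
JP=[0.56052,0.09148,-0.0984]
def W(x,y,z,p=JP):
    c,s=np.cos(p[2]),np.sin(p[2]); return np.array([p[0]+(c*x-s*y)/1e3,p[1]+(s*x+c*y)/1e3,z/1e3])
def O(yaw): return [180,0,yaw+np.degrees(JP[2])]
def jig(w):
    c,s=np.cos(JP[2]),np.sin(JP[2]); d=np.array(w[:2])-JP[:2]
    return np.round(np.array([c*d[0]+s*d[1],-s*d[0]+c*d[1],w[2]])*1e3,1)
E
python3 - <<'E'
from h import *
import pickle
env.gripper_to(0.35)
env.goto(W(-26,-63,70),O(-180))
env.move_straight(W(-26,-63,16),rate=.12)
s=env.read_state();print(jig(s['position']),s['force'])
print(env.move_straight(W(18,-63,16),rate=.035,force_limit=6))
s=env.read_state();print(jig(s['position']),s['force'])
env.move_straight(W(-10,-63,16),rate=.1)
env.move_straight(W(-10,-63,60),rate=.15)
env.gripper_to(0)
env.goto(W(38,-123,70),O(-90))
f=env.grab_frame('wrist');print(env.read_state()['clock'])
cv2.imwrite('pics/w2.png',f['image']);pickle.dump(f,open('w2.pkl','wb'))
E
```

```text
[-25.5 -62.7  16.5] [0.09739744 0.40614323 0.00488597]
True
[  7.8 -63.5  15. ] [ 0.38735941 -0.80864871  0.68550256]
12.3083
```

View pics/w2.png

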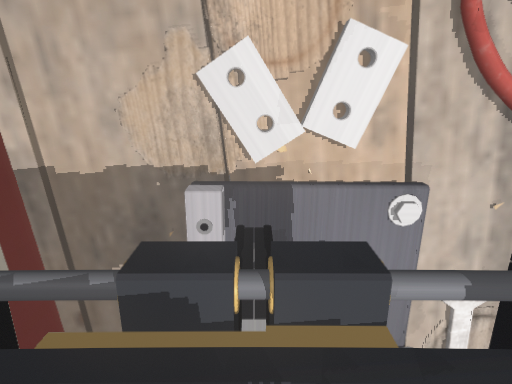

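The fingers hide the strap in this view. The finished straps are at (250,100) and (355,85), and the jig edge is at y≈185. I'll check the strap with the fixed cameras.

```bash
python3 - <<'E'
from h import *
import pickle
ims=[]
for n in('scene','side'):
    f=env.grab_frame(n);pickle.dump(f,open(n+'.pkl','wb'))
    c=proj(f,W(20,-20,20))[0].astype(int); print(n,c)
    x0,y0=max(c[0]-64,0),max(c[1]-75,0)
    im=cv2.resize(f['image'][y0:y0+150,x0:x0+130],None,fx=3,fy=4 if 0 else 3,interpolation=cv2.INTER_CUBIC)
    # strap predicted outline at fence
    P=np.array([W(*q) for q in((20,-98,22),(60,-98,22),(60,-28,22),(20,-28,22))])
    cv2.polylines(im,[((proj(f,P)-[x0,y0])*3).astype(np.int32)],True,(0,0,255),1)
    print(n,x0,y0); ims.append(im)
h=min(i.shape[0] for i in ims);cv2.imwrite('pics/s2.png',np.hstack([i[:h] for i in ims]))
E
```

```text
scene [225 201]
scene 161 126
side [235 209]
side 171 134
```

View pics/s2.png

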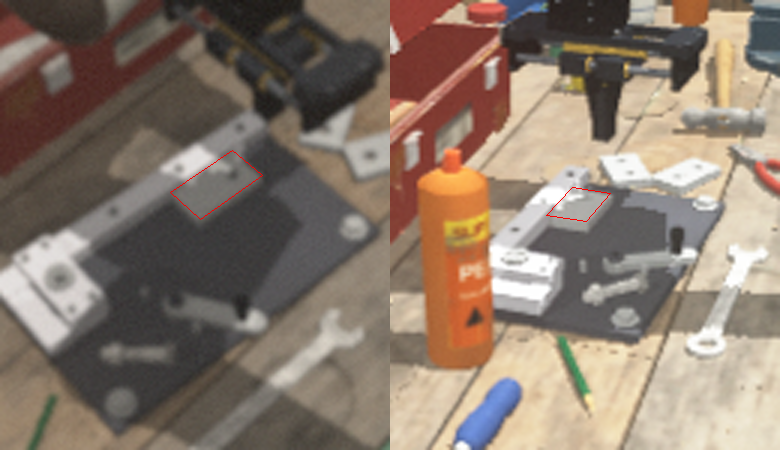

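The red outline predicts the strap flat on the fence. The grey strap lies on it in both views, within 1–2 px, and looks parallel to the fence. The stop force suggests the fence sits about 2 mm nearer than my fit. Next I'll slide it along until the nose is just before the pocket, then look.

```bash
cat > look.py <<'E'
from h import *
def look(name,x,y):
    ims=[]
    for n in('scene','side'):
        f=env.grab_frame(n)
        c=proj(f,W(40,y,20))[0].astype(int)
        x0,y0=max(c[0]-48,0),max(c[1]-50,0)
        ims.append(cv2.resize(f['image'][y0:y0+100,x0:x0+97],(388,400),interpolation=cv2.INTER_CUBIC))
        P=np.array([W(*q) for q in((x-20,y-35,22),(x+20,y-35,22),(x+20,y+35,22),(x-20,y+35,22))])
        for q in ((proj(f,P)-[x0,y0])*4): cv2.drawMarker(ims[-1],tuple(q.astype(int)),(0,0,255),0,8)
    cv2.imwrite(f'pics/{name}.png',np.hstack(ims))
E
python3 - <<'E'
from look import *
env.move_straight(W(36.5,-123,16),rate=.12)
s=env.read_state();print(jig(s['position']),s['force'])
h=env.move_straight(W(37.5,-8,16),rate=.05,force_limit=12)
s=env.read_state();p=jig(s['position']);print(h,p,s['force'],s['wrist_torque'],s['clock'])
look('s3',38,p[1]+44.5)
E
```

```text
[  37.  -122.9   16.3] [ 0.03787681 -0.01181997 -0.11657377]
False [37.4 -8.2 15.9] [-1.91849666 -1.59965698  0.96680724] [-0.67141321  0.5292      0.04243623] 15.4583
```

View pics/s3.png

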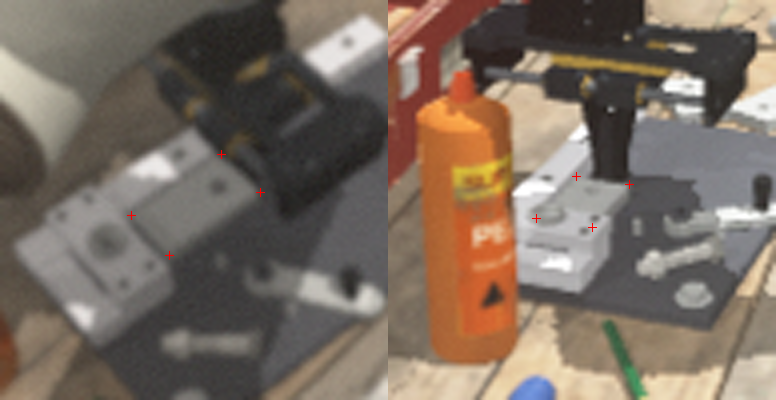

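The strap lies flat against the fence with its nose at the bush plate, around (150,235) in the left half, and the four marks fit it. I'll carry on into the pocket.

```bash
python3 - <<'E'
from look import *
h=env.move_straight(W(38,45,16),rate=.04,force_limit=15)
s=env.read_state();p=jig(s['position']);print(h,p,s['force'],s['wrist_torque'],s['clock'])
look('s4',40,83)
E
```

```text
True [37.2 36.8 15.7] [ 0.04729564 -1.55105685  0.8982202 ] [-0.54040622 -0.03704317 -0.0021417 ] 16.65
```

View pics/s4.png

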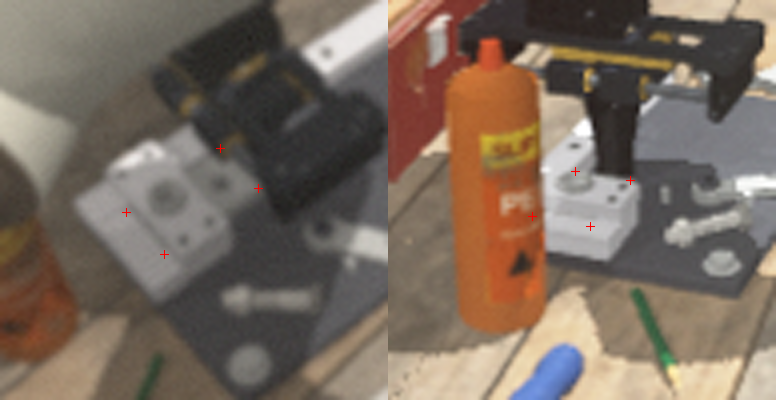

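The strap is under the bush, and only its rear end shows, around (235,185) on the left. The push stopped at y=36.8 against an expected 38.5, so I'll press once more, harder, then back off and check with the wrist camera.

```bash
python3 - <<'E'
from look import *
import pickle
h=env.move_straight(W(37.5,46,16),rate=.03,force_limit=30)
s=env.read_state();p=jig(s['position']);print(h,p,s['force'])
env.move_straight(W(36,25,16),rate=.1)
env.move_straight(W(36,0,110),rate=.2)
env.goto(W(20,-30,150),O(-90))
f=env.grab_frame('wrist');pickle.dump(f,open('w5.pkl','wb'))
im=cv2.resize(f['image'],(800,600),interpolation=cv2.INTER_CUBIC)
for q in proj(f,np.array([W(*q) for q in((20,48,22),(60,48,22),(-30,38.6,27),(-4,51,22),(-58,40,22),(60,-60,28),(60,20,28))])): cv2.drawMarker(im,tuple((q*1.5625).astype(int)),(0,0,255),0,8)
cv2.imwrite('pics/w5.png',im);print(env.read_state()['clock'])
# IK check of the latch path
for sgn,y0 in((1,-90),(-1,90)):
    for a in(2.6,2.4,1.2,0):
        q=env.inverse_kinematics(W(-30,38.6,32),O(y0-np.degrees(a)));print(y0,a,None if q is None else np.round(q))
E
```

```text
False [35.  37.5 15. ] [  3.35993036 -24.36389183   2.2411698 ]
18.625
-90 2.6 [ 31.  27. -23.   0. -40. 175.]
-90 2.4 [  31.   27.  -23.    0.  -40. -174.]
-90 1.2 [  31.   27.  -23.   -0.  -40. -105.]
-90 0 [ 31.  27. -23.   0. -40. -36.]
90 2.6 [ 31.  27. -23.   0. -40.  -5.]
90 2.4 [ 31.  27. -23.   0. -40.   6.]
90 1.2 [ 31.  27. -23.   0. -40.  75.]
90 0 [ 31.  27. -23.   0. -40. 144.]
```

View pics/w5.png

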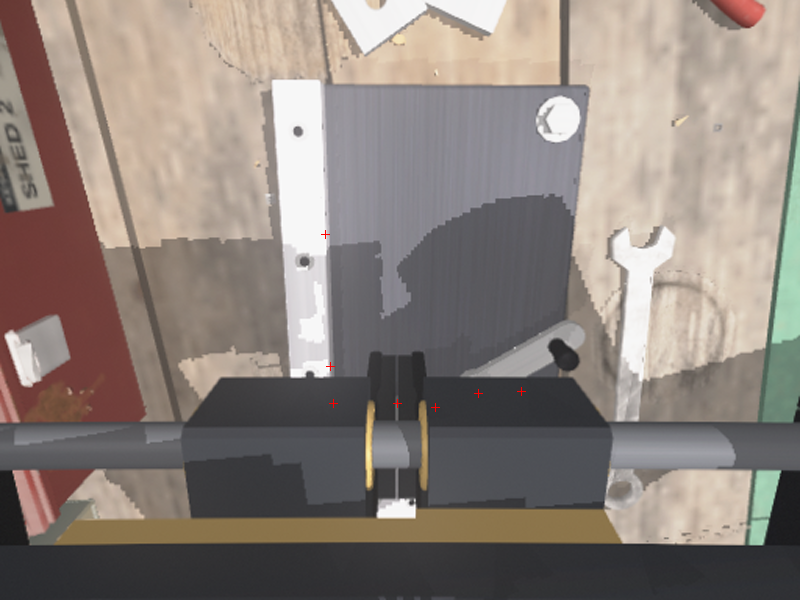

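The strap end is hidden behind the gripper here. The latch is still open with its knob at (565,352), and the finished straps and spanner haven't moved. The hard push let the tool drift about 2 mm in −x, so I'll press lightly on the rear end and drag it by friction toward the fence, then check.

```bash
python3 - <<'E'
from look import *
env.move_straight(W(33,0,80),rate=.25)
env.move_straight(W(33,22,16),rate=.15)
env.move_straight(W(33,41.5,16),rate=.05)
s=env.read_state();print(jig(s['position']),s['force'])
env.move_straight(W(42,41.5,16),rate=.03)
s=env.read_state();print(jig(s['position']),s['force'])
env.move_straight(W(42,20,16),rate=.1)
env.move_straight(W(20,-60,110),rate=.25)
look('s6',38,82);print(env.read_state()['clock'])
E
```

```text
[32.9 37.3 17.1] [  1.46998046 -15.60489222   5.08673804]
[38.3 37.2 15.5] [ -4.10724844 -10.29958632   4.25149334]
21.7917
```

View pics/s6.png

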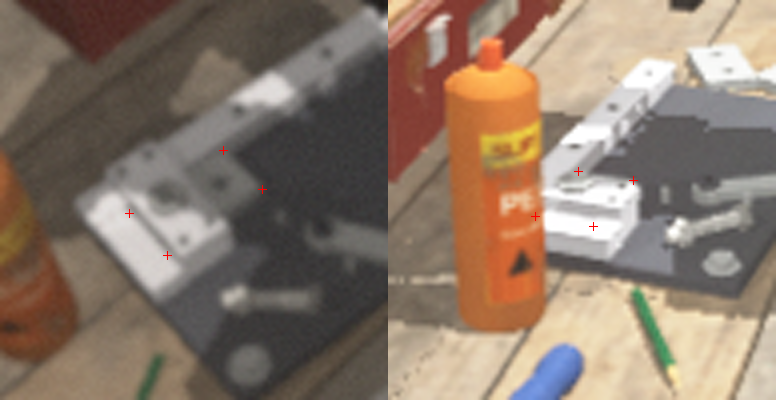

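The rear end shows at the marks (222,150)/(262,188), square against the fence, and it stopped firmly at the same place twice. The strap is home, and the bolt, can and pencil haven't moved. Now I'll swing the latch round by pushing its knob.

```bash
python3 - <<'E'
from look import *
def pose(a,off,z=32):
    t=np.array([np.sin(a),np.cos(a)]);r=np.array([np.cos(a),-np.sin(a)])
    p=np.array([-30,38.6])+56*r-off*t
    return W(p[0],p[1],z),O(90-np.degrees(a))
p,o=pose(2.41,28,110);env.goto(p,o)
p,o=pose(2.41,28);env.move_straight(p,rate=.15)
s=env.read_state();print(jig(s['position']),s['force'],s['clock'])
for a in np.r_[np.arange(2.41,0.15,-.2),0.1,0,-.08]:
    p,o=pose(a,16);h=env.move_straight(p,o,rate=.06,force_limit=10)
    if h: break
s=env.read_state();print(a,h,jig(s['position']),s['force'],s['clock'])
look('s7',38,82)
E
```

```text
[-89.5  22.   32.1] [0.16833364 0.11706832 0.0151608 ] 23.0667
-0.08 False [26.4 23.3 31.9] [  1.01080769 -11.35035507   2.52933612] 28.025
```

View pics/s7.png

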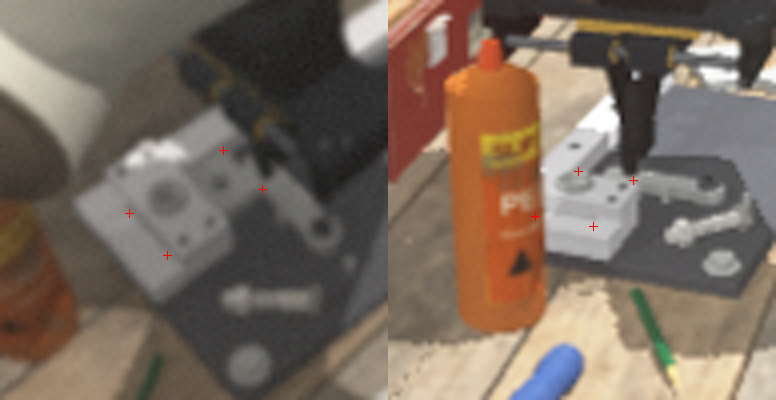

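The latch arm now lies across right behind the strap, hinge at (322,230) on the left, and it stopped against its stop under 11 N at y=23.3 (22.6 expected). I'll back off, check the knob numerically and hand in.

```bash
python3 - <<'E'
from h import *
env.move_straight(W(26,8,32),rate=.1)
env.move_straight(W(26,-20,120),rate=.2)
env.goto(W(0,-120,200),O(90))
for n in('scene','side'):
    f=env.grab_frame(n)
    for t in('latch_knob','latch','strap'):
        print(n,t,[(jig(q['xyz']),round(q['score'],2)) for q in env.search_frame(f,t)[:2]])
s=env.read_state();print(s['force'],s['clock'])
E
```

```text
scene latch_knob [(array([-1.9, 39.6, 23.4]), 0.75)]
scene latch [(array([-5.8, 38. , 21. ]), 0.76), (array([-4.2, 10.6, 10.2]), 0.45)]
scene strap [(array([37.2, 65.8, 23.2]), 0.53), (array([ -29.1, -202.4,   13.7]), 0.25)]
side latch_knob [(array([-0.8, 41.2, 25.8]), 0.63)]
side latch [(array([-2.7, 38. , 20. ]), 0.55)]
side strap []
[0.24696319 0.74156723 0.32237117] 30.0583
```

```bash
python3 -c "
from workcell import env
print(env.close_job())"
```

```text
the job is handed in; nothing more can be done
None
```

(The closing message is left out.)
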